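# Close the loaded pellet cell and hold it against its spring

### The job

One station of the twin pellet cell has a pellet lying in it, the other is shut off with its blank cover. Pick up the upper half from the bench by its terminal block, fit it the right way round on the two dowels of the station with the pellet and press it fully home against the spring, flange flat on the block, so that I can put in the screws. Finish while still holding it pressed home, do not let go; leave the blank cover and the tools and tray lying round it where they are.

Things in the scene. Friction and masses are not known exactly. Their poses are not given: they have to be found in the camera images.
- stand: Twin pellet cell, fixed: bed plate 128 (x) x 214 (y) x 10 mm with two grey blocks side by side, each 104 (x) x 70 (y) x 30 mm, centred at y = +52 (left) and -52 mm (right); their flat tops (lands) are 40 mm above the bench. Terminals stick out 6 mm at the front (-x). Origin: centre of the bed plate's underside; x along a station's two dowels towards the thick one, z up.
- seat_left (a point): Centre of the left (+y of the stand) station, at the height of its land, 40 mm above the bench; axes as the stand. A round pocket of 43 mm with a spring-loaded electrode lies here. Two steel dowels stand 14 mm above the land, the top 5 mm tapered: a thick one, 12 mm, at x = +37 mm and a thin one, 8 mm, at x = -37 mm.
- seat_right (a point): The same point of the right (-y of the stand) station, which is built alike.
- big_dowel_left (a point): Foot of the thick dowel of the left station, on its axis at the height of the land.
- big_dowel_right (a point): Foot of the thick dowel of the right station.
- electrode_left (a joint): How far the left station's electrode is pushed down, in m: 0 = up, 0.005 = pushed down by a pellet under a fully closed upper half, end stop 0.0065. Its spring pushes up with 5 N at 0 and 9 N at 0.005; the weight of the upper half alone does not push it down.
- electrode_right (a joint): The same for the right station.
- upper_half: Upper half, loose, about 0.25 kg, flat side down on the bench: aluminium flange 104 (x) x 70 (y) x 12 mm; on it a grey terminal block 42 (x) x 26 (y) mm, 37 mm high above the flange, with a black socket 5 mm high on top. Take it across the 26 mm. Bores: see big_bore. Origin: centre of the flange's underside, x towards the larger bore, z up. Meets the pellet 5 mm above the land, home at 0.
- big_bore (a point): Centre of the larger bore at the underside of the upper half. Both bores go through the flange on its long middle line: 14 mm at x = +37 mm (for the thick dowel), 10 mm at x = -37 mm (for the thin one). The dowels' tips enter when the underside is 14 mm above the land.
- pellet: White ceramic pellet, a plain disc 40 mm across and 9 mm thick, loose in the pocket of the open station (left or right differs from run to run); it lies on the electrode and stands 5 mm proud of the land. Origin: centre of its underside, z up.
- blank_cover: Blank cover, loose on the dowels of the other station: aluminium plate 104 x 70 x 6 mm with the same two bores and a black mushroom knob 22 mm wide, 14 mm high. Underside on the land. Origin: centre of its underside; axes as the stand. Stays where it is.
- hex_key_1: Hex key, 87 x 28 x 4 mm, lying to the right of the stand; bystander. Origin: centre of its underside.
- tweezers_1: Steel tweezers, 123 x 11 x 10 mm, lying between the stand and the upper half; bystander. Origin: centre of its underside.
- screw_tray: Open steel tray 76 x 52 x 12 mm with four cap screws in it, left of the work and further back; bystander. Origin: centre of its underside.
- timer_1: Lab timer, 66 x 62 x 18 mm, at the right front; bystander. Origin: centre of its underside.
Things that resemble listed ones, but are neither listed nor needed, are in the scene too. What is shaped like the upper_half but blue is not meant.

How it is judged (in metres and radians):
On the way, in this order (a step that is already met when the one before it is completed fails the run):
1. the upper half is picked up, its underside more than 30 mm above the bench (height (world z) of upper_half above 0.03 m and contact force between the fingers and upper_half above 2 N), for 0.2 s.
2. the upper half is pressed home on the station with the pellet, the pellet's electrode pushed down (((horizontal distance between pellet and seat_left below 0.006 m and z of upper_half in the frame of seat_left between -0.0015 and 0.0015 m and horizontal distance between upper_half and seat_left below 0.003 m and horizontal distance between big_bore and big_dowel_left below 0.003 m and value of joint electrode_left above 0.003 m and contact force between upper_half and pellet above 5 N and contact force between the fingers and upper_half above 2 N and horizontal distance between blank_cover and seat_right below 0.005 m) or (horizontal distance between pellet and seat_right below 0.006 m and z of upper_half in the frame of seat_right between -0.0015 and 0.0015 m and horizontal distance between upper_half and seat_right below 0.003 m and horizontal distance between big_bore and big_dowel_right below 0.003 m and value of joint electrode_right above 0.003 m and contact force between upper_half and pellet above 5 N and contact force between the fingers and upper_half above 2 N and horizontal distance between blank_cover and seat_left below 0.005 m))), for 0.3 s.
At the end, for the whole second after the job is handed in: Fingers hold the upper half (over 2 N), pressed on the pellet (over 5 N) in its station: underside within 1.5 mm of the land, centre and larger bore within 3 mm of seat and thick dowel, electrode down over 3 mm, pellet within 6 mm of centre; blank cover within 5 mm on its station (((horizontal distance between pellet and seat_left below 0.006 m and z of upper_half in the frame of seat_left between -0.0015 and 0.0015 m and horizontal distance between upper_half and seat_left below 0.003 m and horizontal distance between big_bore and big_dowel_left below 0.003 m and value of joint electrode_left above 0.003 m and contact force between upper_half and pellet above 5 N and contact force between the fingers and upper_half above 2 N and horizontal distance between blank_cover and seat_right below 0.005 m) or (horizontal distance between pellet and seat_right below 0.006 m and z of upper_half in the frame of seat_right between -0.0015 and 0.0015 m and horizontal distance between upper_half and seat_right below 0.003 m and horizontal distance between big_bore and big_dowel_right below 0.003 m and value of joint electrode_right above 0.003 m and contact force between upper_half and pellet above 5 N and contact force between the fingers and upper_half above 2 N and horizontal distance between blank_cover and seat_left below 0.005 m))); the arm keeps its last pose, push and grip.
It fails at once if the blank cover is moved by more than 6 mm (distance of blank_cover from where it was at the start of the episode above 0.006 m).
It fails at once if hex key, tweezers, screw tray or timer is pushed by more than 20 mm (distance of any of hex_key_1, tweezers_1, screw_tray, timer_1 from where it was at the start of the episode above 0.02 m).
It also fails if it takes over 42 s, if anything falls off the work surface, if the arm or the gripper's body presses on something with over 40 N, if the wrist force passes 120 N, or if a joint passes its speed limit or range.

### The arm

A 6-joint arm with a two-finger parallel gripper is mounted at the origin on a cart in front of the work surface, level with it; the furniture and walls round the work are solid. World frame = base frame: x ahead of the robot, y to its left, z up, the work surface at z = 0. Lengths are in m, angles in degrees, forces in N, time in s.
With the tool pointing down it reaches from about 0.3 to 0.75 m from the base axis. Payload 8.5 kg.
Tool frame: the origin (TCP) lies at the very end of the fingers, on their centre line; the grasp point (between the pads) lies 19 mm behind it (env.hold_point_z is the distance from the TCP to the grasp point, in m); z points along the fingers, y is the line along which they close (so a half turn about z gives the same grasp; the last joint's range is limited). The gripper opens to 85 mm and grips with 20 to 120 N. Pads are 22 mm wide; open, the fingers measure 114 mm over their backs; the gripper's body (76 mm by 85 mm) begins 54 mm behind the grasp point. The pads swing forward as they close: fully open they stand 13 mm farther back than shut.
Start: joints at [64.326, 21.807, 74.336, -0, 83.858, -12.336], TCP at [0.127, 0.535, 0.231] pointing down, gripper open.
Joint ranges: [-178.18, 178.18], [-50.72, 133.34], [12.68, 142.11], [-81.47, 261.47], [9.98, 163.14], [-165.26, 165.26]. Speed limits (degrees/s): [136.94, 136.94, 180, 180, 180, 180].

### API

Orientations are given as a 3x3 rotation matrix whose columns are the frame's x, y, z axes.
In Python, from rig import env, optics gives the robot as it stands.
- The arm moves only by the shell command python3 -m jog 'ROWS' [OPENING] [FORCE]. ROWS is JSON, a list of rows, each an object with "linear": the shift along the tool's x, y, z in units of 40 mm (1.0 is 40 mm), a list of three; "roll": the turn about the tool's z in units of 5 degrees (1.0 is 5 degrees). A call has 1 to 12 rows; each row shifts and turns the commanded pose from where the row before left it, along the tool's axes as they then stand; what a row does not reach is not made up. A row lasts 1/12 s, in which the tool goes at most 41.7 mm and 7.16 degrees, less where a joint would pass 70% of its speed; a pose out of reach is approached as far as the arm can. A call is refused whole if a number of a shift passes 1 or a number of a turn 1, either way. A call with a gripper value outside its range is refused whole. OPENING is the opening, from -1 (shut) to 1 (fully open), set as the call begins (- or left out, the last holds). The fingers move at their own pace and stop on an object; FORCE is the grip in N (left out, the last holds). Time passes only in rows, so rows that do not move let the fingers close. It gives the time, the measured TCP pose, the force, the opening and the grip force at its end, in the units of the state.
- env.observe(): the state, without advancing time (a new reading comes with each control period).
- optics.get_image(name): name is "side" or "top" or "wrist"; returns the picture (420x560x3 uint8, red, green, blue); there is no depth.
- optics.calibration(name): a dict with "fov_y" (degrees; the focal length in pixels is half the picture's height over the tangent of half this angle, whatever the lens; pixels are square), "cx", "cy" (the principal point, pixels), "T" (4x4, takes a point from camera to world coordinates). Camera axes: x right, y down, z forward; pixel columns grow to the right and rows downward; lengths in m; the calibration is good to about 2 mm. A picture is of the moment at which its call begins: read the wrist's pose just before it. calibration takes no time and is no camera call; for the wrist camera it gives the pose at the moment of the call.
- env.close_job(): hands the job in; it is judged then, once.
The state is a dict: "time_s": time; "q": joint angles; "qvel": joint speeds; "joint_efforts": joint torques, N m; "position": TCP position; "tool_rot": TCP orientation; "ft_force": force on the tool from outside, world axes, zero at the start; "wrist_torque": the same for the moment, N m; "grip_width": finger opening in m; "gripper_force": force on a finger pad.
Only numpy, scipy, OpenCV 4.12 (cv2) and the standard library are available. Lean on these libraries where they do the work, as an engineer would, in place of code of your own. Each camera call takes 0.05 s, during which the arm holds its last target. There are 200 camera calls.

## Working session

There is one attempt and no reset: what is moved stays moved. The work goes in short steps, Python scripts to look and compute and a shell command to move; the robot and the scene stay as the last step left them, time stands still between calls to the robot, and variables do not carry over. Pictures are saved under pics/ and viewed, at most 10 in all, crops included, and the job is handed in when it is done.

```bash
mkdir -p pics; ls
python3 - <<'E'
from rig import env, optics
import cv2, numpy as np
s=env.observe(); print(s['time_s'],s['position'],np.round(s['tool_rot'],3).tolist(),s['grip_width'],env.hold_point_z)
for n in ['top','side','wrist']:
    c=optics.calibration(n); print(n,c['fov_y'],c['cx'],c['cy'],np.round(c['T'],3).tolist())
    im=optics.get_image(n); cv2.imwrite(f'pics/{n}0.png',im[:,:,::-1])
a=[cv2.imread(f'pics/{n}0.png') for n in ['top','side']]
E
```

```text
pics
0.0 [0.12675101 0.53488564 0.23069133] [[-0.973, 0.231, -0.001], [0.231, 0.973, -0.001], [0.0, -0.001, -1.0]] 0.08581532043451355 0.0187
top 49.660184812595915 280.75740037688325 206.9959677708595 [[0.015, -0.985, 0.174, 0.239], [-1.0, -0.014, 0.008, 0.087], [-0.005, -0.174, -0.985, 1.519], [0.0, 0.0, 0.0, 1.0]]
side 46.29027061810669 273.62990432511737 216.1938107898591 [[0.946, -0.138, 0.293, 0.001], [-0.323, -0.427, 0.844, -1.404], [0.009, -0.893, -0.449, 0.862], [0.0, 0.0, 0.0, 1.0]]
wrist 60.443864112501075 278.0866710666611 214.64819895491763 [[0.232, 0.934, 0.272, 0.058], [0.973, -0.222, -0.066, 0.551], [-0.002, 0.28, -0.96, 0.373], [0.0, 0.0, 0.0, 1.0]]
```

View pics/top0.png

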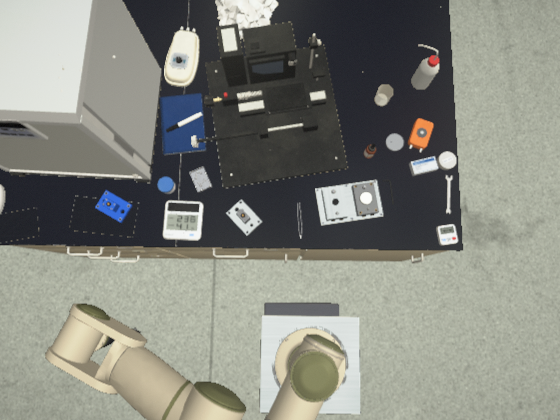

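View pics/side0.png

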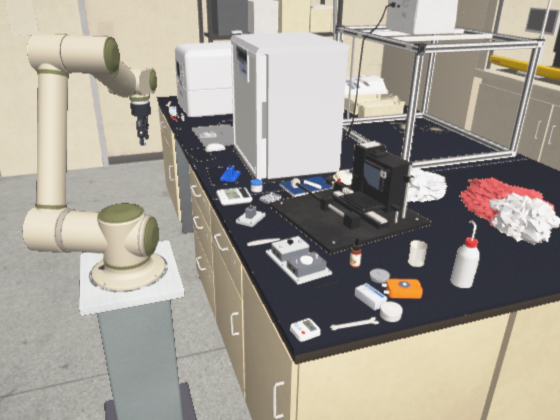

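The top view shows the grey upper half near (244,217), a blue look-alike at (113,206), the stand near (349,202) and tweezers at (299,220). The pellet seems to be in the right block near (366,198), and the cover knob in the left block near (335,202). I'll check this in an enlarged crop.

```bash
cat > h.py <<'E'
import numpy as np, cv2
from rig import env, optics
def ray(c,u,v):
    f=210/np.tan(np.radians(c['fov_y']/2))
    T=np.array(c['T']); d=T[:3,:3]@np.array([(u-c['cx'])/f,(v-c['cy'])/f,1]); return T[:3,3],d
def plane(c,u,v,z):
    o,d=ray(c,u,v); return o+d*(z-o[2])/d[2]
def proj(c,p):
    f=210/np.tan(np.radians(c['fov_y']/2)); T=np.array(c['T'])
    q=T[:3,:3].T@(np.array(p)-T[:3,3]); return q[:2]/q[2]*f+[c['cx'],c['cy']]
E
python3 - <<'E'
from h import *
im=cv2.imread('pics/top0.png')[165:255,210:400]
cv2.imwrite('pics/crop1.png',cv2.resize(im,None,fx=4.2,fy=4.2,interpolation=cv2.INTER_CUBIC))
c=optics.calibration('top')
for n,u,v,z in [('upper',244,217,.03),('stand',349,202,.04),('pellet',366,198,.045),('blue',113,206,.03),('tweez',299,220,.005)]: print(n,plane(c,u,v,z).round(3))
E
```

```text
upper [0.466 0.221 0.03 ]
stand [ 0.52  -0.127  0.04 ]
pellet [ 0.533 -0.182  0.045]
blue [0.497 0.66  0.03 ]
tweez [0.463 0.037 0.005]
```

View pics/crop1.png

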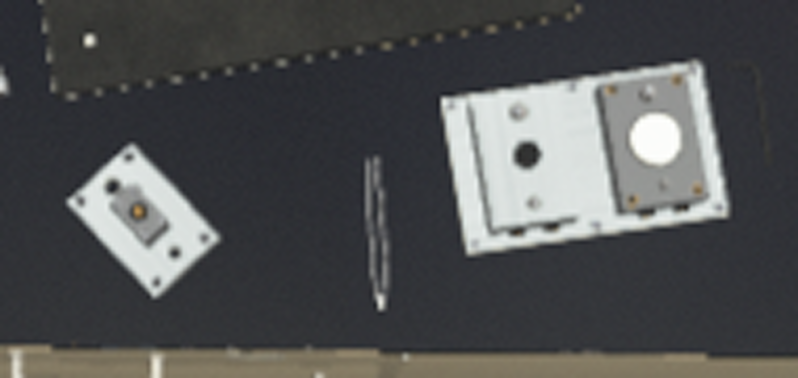

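The grey upper half has its larger dark bore to the upper left (crop (112,187), yaw about 45°). The blue one at (113,206) in the top view is excluded by colour. The white pellet is in the stand's right block (crop (656,138)), the cover knob in the left one (526,155), and the stand's yaw is about 8°. Next I move over the upper half.

```bash
python3 -m jog '[{"linear":[-0.83,-0.48,0],"roll":0},{"linear":[-0.83,-0.48,0],"roll":0},{"linear":[-0.83,-0.48,0],"roll":0},{"linear":[-0.83,-0.48,0],"roll":0},{"linear":[-0.83,-0.48,0],"roll":0},{"linear":[-0.83,-0.48,0],"roll":0},{"linear":[-0.83,-0.48,0],"roll":0},{"linear":[-0.83,-0.48,0],"roll":0},{"linear":[-0.83,-0.48,0],"roll":0},{"linear":[-0.83,-0.48,0],"roll":0},{"linear":[-0.83,-0.48,0],"roll":0},{"linear":[-0.83,-0.48,0],"roll":0}]' 1 40
python3 -m jog '[{"linear":[0,0,0],"roll":-1},{"linear":[0,0,0],"roll":-1},{"linear":[0,0,0],"roll":-1},{"linear":[0,0,0],"roll":-1},{"linear":[0,0,0],"roll":-1},{"linear":[0,0,0],"roll":-1},{"linear":[0,0,0],"roll":-1},{"linear":[0,0,0],"roll":-1},{"linear":[0,0,0],"roll":-1},{"linear":[0,0,0],"roll":-1},{"linear":[0,0,0],"roll":-1},{"linear":[0,0,0],"roll":-1}]'
python3 - <<'E'
from h import *
s=env.observe(); print(s['time_s'],s['position'],s['q'])
c=optics.calibration('wrist'); im=optics.get_image('wrist'); cv2.imwrite('pics/w1.png',im[:,:,::-1])
import json; json.dump({k:np.array(v).tolist() for k,v in c.items()},open('w1.json','w'))
E
```

```text
time_s: 1.15
position: [0.4624, 0.2174, 0.2312]
tool_rot: [[-0.973, 0.231, -0.0], [0.231, 0.973, -0.0], [0.0, -0.0, -1.0]]
ft_force: [1.3, 1.0, 0.3]
grip_width: 0.0855
gripper_force: 0.0
time_s: 2.15
position: [0.4613, 0.219, 0.2311]
tool_rot: [[-0.683, -0.73, -0.001], [-0.73, 0.683, -0.0], [0.0, 0.0, -1.0]]
ft_force: [0.1, 0.4, -0.8]
grip_width: 0.0854
gripper_force: 0.0
2.15 [0.46126799 0.21902875 0.23108665] [ 1.20967172e+01  1.78761181e+01  8.04449555e+01  1.74518436e-04
  8.17107766e+01 -1.24810959e+02]
```

View pics/w1.png

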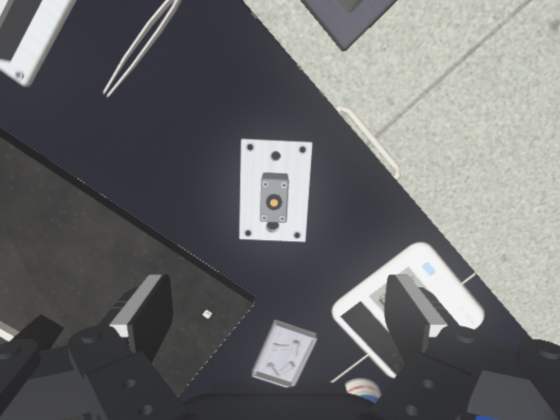

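The wrist picture shows the grey upper half at (275,190) with bores at (275,156) and (272,226), the screw tray at (284,352) and the tweezers at (145,45). The larger bore still has to be told apart.

Run:
```python
from h import *
import json
c=json.load(open('w1.json'))
im=cv2.imread('pics/w1.png')
x0,y0,w,h=225,125,105,130
g=cv2.cvtColor(im[y0:y0+h,x0:x0+w],cv2.COLOR_BGR2GRAY)
m=(g>110).astype(np.uint8)
cs,_=cv2.findContours(m,cv2.RETR_EXTERNAL,cv2.CHAIN_APPROX_NONE)
k=max(cs,key=cv2.contourArea)
P=np.array([plane(c,a+x0,b+y0,.012)[:2] for a,b in k[:,0]],np.float32)
r=cv2.minAreaRect(P*1000); print('flange rect',r)
m2=(g<75).astype(np.uint8); n,l,st,ce=cv2.connectedComponentsWithStats(m2)
for i in range(1,n):
    if 3<st[i,4]<400: print(st[i],ce[i]+[x0,y0],plane(c,*(ce[i]+[x0,y0]),.012).round(4))
cv2.imwrite('pics/crop2.png',cv2.resize(im[y0:y0+h,x0:x0+w],None,fx=4.6,fy=4.6,interpolation=cv2.INTER_CUBIC))
```

```text
flange rect ((471.91253662109375, 223.08912658691406), (105.78318786621094, 71.44747924804688), 44.21335220336914)
[24 21  3  3  8] [249.875 146.875] [0.458  0.1735 0.012 ]
[76 23  3  3  6] [301.83333333 149.16666667] [0.422  0.2103 0.012 ]
[ 22 107   2   3   5] [247.4 232.8] [0.5227 0.2359 0.012 ]
```

View pics/crop2.png

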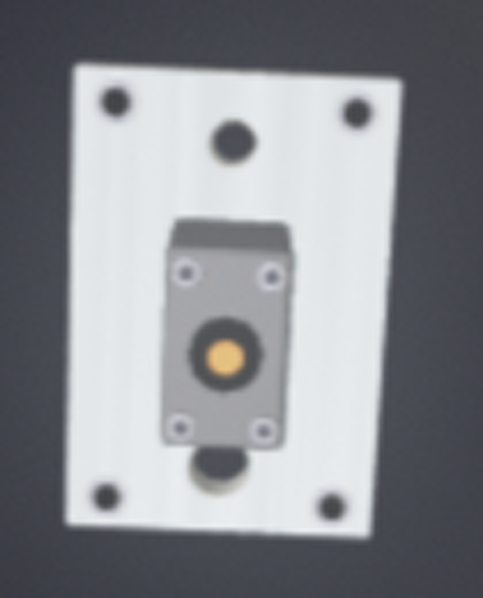

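The lower bore at crop (218,468) is about 13–14 mm wide and the upper one at (233,142) about 10 mm. The larger bore therefore points to world (+x,+y). The flange measures 105.8 x 71.4 mm with yaw 44.2° and its centre at (0.472, 0.223), which matches the given size. I'll align, re-measure and descend.

```bash
python3 -m jog '[{"linear":[0,0,0],"roll":0.55},{"linear":[-0.26,-0.11,0.8],"roll":0},{"linear":[0,0,0.5],"roll":0},{"linear":[0,0,0],"roll":0},{"linear":[0,0,0],"roll":0}]'
cat >> h.py <<'E'
def flange(c,im,x0,y0,w,h,z,th=110,save=None):
    g=cv2.cvtColor(im[y0:y0+h,x0:x0+w],cv2.COLOR_RGB2GRAY)
    cs,_=cv2.findContours((g>th).astype(np.uint8),cv2.RETR_EXTERNAL,cv2.CHAIN_APPROX_NONE)
    k=max(cs,key=cv2.contourArea)
    P=np.array([plane(c,a+x0,b+y0,z)[:2] for a,b in k[:,0]],np.float32)
    return cv2.minAreaRect(P*1000), k[:,0].min(0)+[x0,y0],k[:,0].max(0)+[x0,y0]
E
python3 - <<'E'
from h import *
s=env.observe(); print(s['time_s'],s['position'],np.round(s['tool_rot'],4).tolist())
c=optics.calibration('wrist'); im=optics.get_image('wrist'); cv2.imwrite('pics/w2.png',im[:,:,::-1])
u=proj(c,[.472,.223,.012]).astype(int); print(u)
r=flange(c,im,max(u[0]-75,0),max(u[1]-90,0),150,180,.012); print(r)
R=np.array(s['tool_rot']);p=np.array([*np.array(r[0][0])/1000,.012])
print('in tool',R.T@(p-s['position']))
E
```

```text
time_s: 2.62
position: [0.4716, 0.223, 0.1791]
tool_rot: [[-0.721, -0.693, -0.002], [-0.693, 0.721, -0.0], [0.002, 0.001, -1.0]]
ft_force: [-0.2, 0.9, 0.7]
grip_width: 0.0851
gripper_force: 0.0
2.6167 [0.47162848 0.22303428 0.17906849] [[-0.7212, -0.6927, -0.002], [-0.6927, 0.7212, -0.0004], [0.0017, 0.001, -1.0]]
[278 194]
(((472.06689453125, 223.06478881835938), (104.99189758300781, 71.2747802734375), 43.77337646484375), array([237, 133]), array([320, 250]))
in tool [-0.00062582 -0.00045464  0.16706727]
```

The second measurement agrees to within 1 mm, so I descend and grip.

```bash
python3 -m jog '[{"linear":[0,0,0.8],"roll":0},{"linear":[0,0,0.8],"roll":0},{"linear":[0,0,0.8],"roll":0},{"linear":[0,0,0.7],"roll":0},{"linear":[0,0,0.5],"roll":0},{"linear":[0,0,0.25],"roll":0},{"linear":[0,0,0.15],"roll":0},{"linear":[0,0,0],"roll":0},{"linear":[0,0,0],"roll":0}]'
python3 -m jog '[{"linear":[0,0,0],"roll":0},{"linear":[0,0,0],"roll":0},{"linear":[0,0,0],"roll":0},{"linear":[0,0,0],"roll":0},{"linear":[0,0,0],"roll":0},{"linear":[0,0,0],"roll":0},{"linear":[0,0,0],"roll":0},{"linear":[0,0,0],"roll":0},{"linear":[0,0,0],"roll":0},{"linear":[0,0,0],"roll":0},{"linear":[0,0,0],"roll":0},{"linear":[0,0,0],"roll":0}]' -1 80
```

```text
time_s: 3.42
position: [0.4728, 0.2233, 0.0206]
tool_rot: [[-0.72, -0.694, 0.002], [-0.694, 0.72, 0.0], [-0.002, -0.001, -1.0]]
ft_force: [0.3, -0.3, 0.6]
grip_width: 0.0856
gripper_force: 0.0
time_s: 4.42
position: [0.4722, 0.2231, 0.0198]
tool_rot: [[-0.72, -0.694, 0.001], [-0.694, 0.72, 0.0], [-0.001, -0.001, -1.0]]
ft_force: [-0.8, 0.7, 5.5]
grip_width: 0.0242
gripper_force: 79.9
```

The fingers hold the block at 80 N. Next I lift, turn +36° roll and go to a spot beyond the station, so that the held flange does not hide it.

```bash
python3 -m jog '[{"linear":[0,0,-0.3],"roll":0},{"linear":[0,0,-0.6],"roll":0},{"linear":[0,0,-0.8],"roll":0.9},{"linear":[0,0,-0.9],"roll":0.9},{"linear":[0,0,-0.9],"roll":0.9},{"linear":[0,0,-0.9],"roll":0.9},{"linear":[0,0,-0.9],"roll":0.9},{"linear":[0,0,-0.8],"roll":0.9},{"linear":[0,0,-0.6],"roll":0.9},{"linear":[0,0,-0.3],"roll":0.9},{"linear":[0,0,0],"roll":0},{"linear":[0,0,0],"roll":0}]'
python3 -m jog '[{"linear":[-0.12,-0.5,0],"roll":0},{"linear":[-0.22,-0.9,0],"roll":0},{"linear":[-0.23,-0.93,0],"roll":0},{"linear":[-0.23,-0.93,0],"roll":0},{"linear":[-0.23,-0.93,0],"roll":0},{"linear":[-0.23,-0.93,0],"roll":0},{"linear":[-0.23,-0.93,0],"roll":0},{"linear":[-0.23,-0.93,0],"roll":0},{"linear":[-0.23,-0.93,0],"roll":0},{"linear":[-0.23,-0.93,0],"roll":0},{"linear":[-0.23,-0.93,0],"roll":0},{"linear":[-0.12,-0.5,0],"roll":0}]'
python3 -m jog '[{"linear":[0,0,0],"roll":0},{"linear":[0,0,0],"roll":0},{"linear":[0,0,0],"roll":0}]'
python3 - <<'E'
from h import *
import json
s=env.observe(); print(s['time_s'],s['position'],np.round(s['tool_rot'],4).tolist())
c=optics.calibration('wrist'); im=optics.get_image('wrist'); cv2.imwrite('pics/w3.png',im[:,:,::-1])
json.dump({k:np.array(v).tolist() for k,v in c.items()},open('w3.json','w'))
E
```

```text
time_s: 5.42
position: [0.4717, 0.223, 0.2986]
tool_rot: [[-0.99, -0.14, -0.001], [-0.14, 0.99, -0.0], [0.001, -0.0, -1.0]]
ft_force: [-0.3, -0.3, -3.5]
grip_width: 0.0248
gripper_force: 79.0
time_s: 6.42
position: [0.629, -0.1738, 0.2958]
tool_rot: [[-0.99, -0.137, -0.004], [-0.137, 0.991, 0.001], [0.004, 0.002, -1.0]]
ft_force: [0.9, 0.1, -2.3]
grip_width: 0.0251
gripper_force: 79.2
time_s: 6.67
position: [0.6284, -0.1693, 0.2977]
tool_rot: [[-0.99, -0.139, -0.003], [-0.139, 0.99, 0.001], [0.002, 0.002, -1.0]]
ft_force: [-0.0, 0.5, -2.3]
grip_width: 0.0249
gripper_force: 79.3
6.6667 [ 0.6284098  -0.16928639  0.29774448] [[-0.9903, -0.1393, -0.0026], [-0.1393, 0.9903, 0.0015], [0.0024, 0.0018, -1.0]]
```

View pics/w3.png

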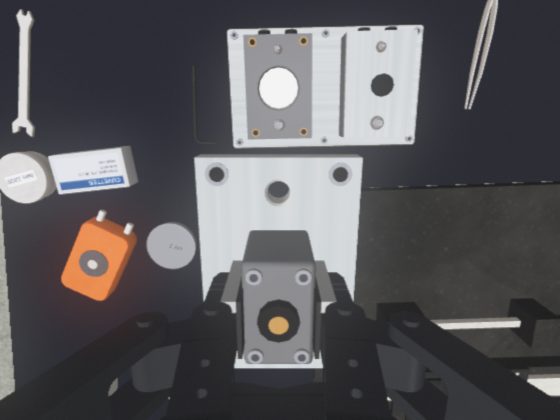

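The view is clear. The station with the pellet is at (278,88), its thin dowel at (278,48) and thick dowel at (278,125), and the cover knob is at (382,85). The held half has its small bore at (277,190) on the robot side, so it is the right way round. Now I measure.

```bash
python3 - <<'E'
from h import *
import json
c=json.load(open('w3.json')); im=cv2.imread('pics/w3.png'); g=cv2.cvtColor(im,cv2.COLOR_BGR2GRAY)
s=env.observe(); R=np.array(s['tool_rot']); t=np.array(s['position'])
# pellet
def blob(m,x0,y0,x1,y1):
    mm=m[y0:y1,x0:x1].astype(np.uint8); cs,_=cv2.findContours(mm,cv2.RETR_EXTERNAL,cv2.CHAIN_APPROX_NONE)
    k=max(cs,key=cv2.contourArea)[:,0]+[x0,y0]; return k
def rect(k,z): return cv2.minAreaRect(np.array([plane(c,a,b,z)[:2]*1000 for a,b in k],np.float32))
print('pellet',rect(blob(g>200,250,58,306,118),.045))
print('bed',rect(blob(g>120,215,15,440,150),.010))
m=np.ones_like(g)*0; x0,y0,x1,y1=236,28,322,146
sub=((g>60)&(g<150))
k=blob(cv2.morphologyEx(sub.astype(np.uint8),cv2.MORPH_OPEN,np.ones((3,3))),x0,y0,x1,y1); print('block',rect(k,.04),k.min(0),k.max(0))
# held: small bore, screws dark holes at top of flange
z=t[2]-.0198+.012
print('top z',z)
for (a,b,q) in [(277,190,14),(216,174,14),(340,174,14)]:
    k=blob(g<110,a-q,b-q,a+q,b+q); r=rect(k,z); p=np.array([*np.array(r[0])/1000,z]); print('hole',r,'tool',(R.T@(p-t)).round(4))
E
python3 - <<'E'
import cv2
im=cv2.imread('pics/w3.png'); a=im[25:150,225:325]; b=im[150:275,225:325]
cv2.imwrite('pics/crop3.png',cv2.resize(cv2.hconcat([a,b]),None,fx=4,fy=4,interpolation=cv2.INTER_CUBIC))
E
```

```text
pellet ((536.7748413085938, -182.1925506591797), (38.10940170288086, 39.32878112792969), 7.9471435546875)
bed ((528.819091796875, -131.01239013671875), (127.35517120361328, 212.89898681640625), 9.157058715820312)
block ((484.8622131347656, -176.18255615234375), (5.507342338562012, 12.146602630615234), 7.955522537231445) [285  32] [297  38]
top z 0.29061257436516996
hole ((590.7882690429688, -175.03189086914062), (6.714500427246094, 7.7541890144348145), 34.79195022583008) tool [ 0.0381 -0.0008  0.0079]
hole ((587.9871826171875, -201.37388610839844), (5.499414920806885, 5.459926128387451), 51.48942565917969) tool [ 0.0446 -0.0265  0.0078]
hole ((580.7711181640625, -150.2789306640625), (5.756302833557129, 5.504725933074951), 36.21767807006836) tool [0.0446 0.0251 0.0079]
```

View pics/crop3.png

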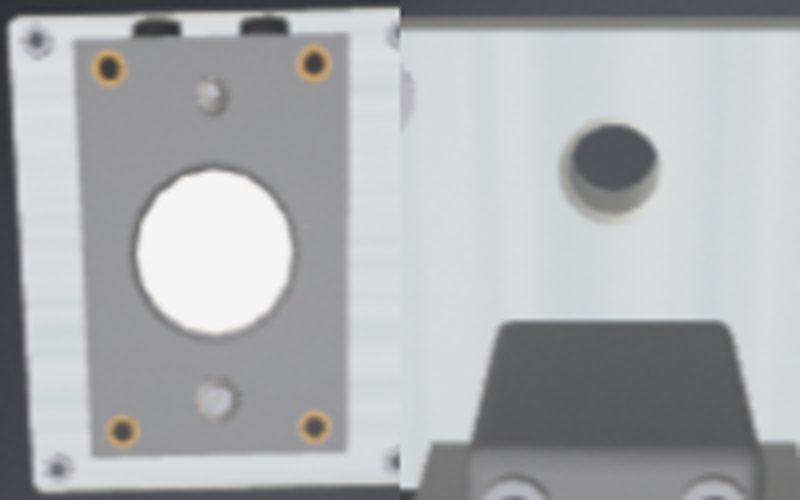

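The crop shows block corners at crop (75,40), (348,34), (347,452) and (92,457). The brass screw holes are at (109,68), (314,63), (123,430) and (315,427). The held small bore's rim is centred at (609,172).

Run:
```python
from h import *
import json
c=json.load(open('w3.json')); s=env.observe(); R=np.array(s['tool_rot']); t=np.array(s['position'])
px=lambda a,b:(225+a/4-.375,25+b/4-.375)
for n,L in [('corners',[(75,40),(348,34),(347,452),(92,457)]),('screws',[(109,68),(314,63),(315,427),(123,430)])]:
    P=np.array([plane(c,*px(*q),.04)[:2] for q in L])*1000
    d=P[3]-P[0]+P[2]-P[1]; e=P[0]-P[1]+P[3]-P[2]
    print(n,P.mean(0),'x-len',np.linalg.norm(d)/2,'y-len',np.linalg.norm(e)/2,'yaw',np.degrees(np.arctan2(d[1],d[0])),np.degrees(np.arctan2(e[1],e[0])))
a=plane(c,*px(209,92),.054)*1000; b=plane(c,*px(216,400),.054)*1000
print('dowels',a,b,np.linalg.norm(a-b),'mid',(a+b)/2,np.degrees(np.arctan2(*(b-a)[1::-1])))
# seat from bed
th=np.radians(9.157-0); 
for yaw in (8,8.5,9.1): print('seat from bed',yaw,np.array([528.8,-131.0])+52*np.array([np.sin(np.radians(yaw)),-np.cos(np.radians(yaw))]))
z=t[2]-.0198+.012
p=plane(c,277.25-.375,193-.375,z); print('small bore in tool',(R.T@(p-t))*1000)
print('tool yaw',np.degrees(np.arctan2(-R[1,0],-R[0,0])))
```

```text
corners [ 536.67778656 -181.65182874] x-len 103.21601432619497 y-len 69.07437412780001 yaw 9.121420577686813 -80.9330537561352
screws [ 536.51980018 -181.74151537] x-len 89.75444970984088 y-len 51.940544637868896 yaw 9.211017888443504 -80.98098021723685
dowels [ 500.53666275 -188.37954802   54.        ] [ 573.01181138 -176.5065246    54.        ] 73.44124082528216 mid [ 536.77423706 -182.44303631   54.        ] 9.3036668075255
seat from bed 8 [ 536.03700125 -182.49393957]
seat from bed 8.5 [ 536.48608938 -182.42882489]
seat from bed 9.1 [ 537.0242195  -182.34551795]
small bore in tool [36.69253423 -1.28691831  7.85413146]
tool yaw 8.024222695368115
```

All three estimates put the seat at (0.5367, -0.1819) with yaw 9.15°. The held half is centred in the tool to about 1 mm. Now I move over the seat at a hover.

```bash
python3 -m jog '[{"linear":[0,0,0],"roll":-0.22},{"linear":[0.3,0.08,0],"roll":0},{"linear":[0.6,0,0],"roll":0},{"linear":[0.7,0,0],"roll":0},{"linear":[0.5,0,0.3],"roll":0},{"linear":[0.22,0,0.8],"roll":0},{"linear":[0,0,0.9],"roll":0},{"linear":[0,0,0.9],"roll":0},{"linear":[0,0,0.9],"roll":0},{"linear":[0,0,0.7],"roll":0},{"linear":[0,0,0.4],"roll":0},{"linear":[0,0,0.25],"roll":0}]'
python3 -m jog '[{"linear":[0,0,0],"roll":0},{"linear":[0,0,0],"roll":0},{"linear":[0,0,0],"roll":0},{"linear":[0,0,0],"roll":0}]'
python3 - <<'E'
from h import *
import json
s=env.observe(); R=np.array(s['tool_rot']); t=np.array(s['position']); print(s['time_s'],t,R.round(4).tolist(),'yaw',np.degrees(np.arctan2(-R[1,0],-R[0,0])))
tg=np.array([.5363,-.1810,.0798]); print('to go units',R.T@(tg-t)/.04)
c=optics.calibration('wrist'); im=optics.get_image('wrist'); cv2.imwrite('pics/w4.png',im[:,:,::-1])
json.dump({k:np.array(v).tolist() for k,v in c.items()},open('w4.json','w'))
E
```

```text
time_s: 7.72
position: [0.5357, -0.18, 0.0915]
tool_rot: [[-0.987, -0.159, -0.002], [-0.159, 0.987, 0.001], [0.002, 0.002, -1.0]]
ft_force: [0.0, 0.7, -3.0]
grip_width: 0.025
gripper_force: 79.3
time_s: 8.05
position: [0.5372, -0.1814, 0.0948]
tool_rot: [[-0.988, -0.157, 0.002], [-0.157, 0.988, -0.001], [-0.002, -0.002, -1.0]]
ft_force: [0.2, 0.1, -3.0]
grip_width: 0.0251
gripper_force: 79.3
8.05 [ 0.53716424 -0.18142814  0.09476773] [[-0.9876, -0.1571, 0.0024], [-0.1571, 0.9876, -0.0014], [-0.0021, -0.0018, -1.0]] yaw 9.03983331758737
to go units [0.02044524 0.01462781 0.37412552]
```

View pics/w4.png

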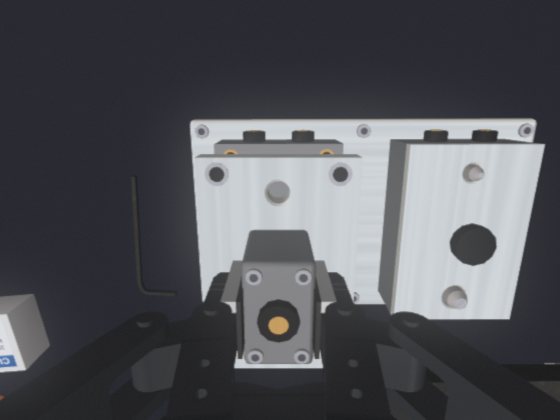

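The thin dowel's tip shows through the small bore at (278,192). Flange and block are centred on the same column (278.5), so the sideways alignment is good. I'll check the long direction numerically while descending.

```bash
python3 - <<'E'
from h import *
import json
c=json.load(open('w4.json')); g=cv2.cvtColor(cv2.imread('pics/w4.png'),cv2.COLOR_BGR2GRAY).astype(int)
R=np.array(c['T'])[:3,:3]; s=env.observe(); Rt=np.array(s['tool_rot']); t=np.array(s['position'])
print(g[132:166,278].tolist())
def edge(v,z): return (Rt.T@(plane(c,278.5,v,z)-t))*1000
zt=t[2]-.0078
for v in (154.5,155.5,156.5): print('flange top edge',edge(v,zt))
for v in (139.5,140.5,141.5): print('block edge',edge(v,.04))
print('bore rim / tip',edge(192,zt),edge(192,.054))
E
python3 -m jog '[{"linear":[0.02,0.015,0.15],"roll":-0.02},{"linear":[0,0,0.15],"roll":0},{"linear":[0,0,0.12],"roll":0},{"linear":[0,0,0],"roll":0},{"linear":[0,0,0],"roll":0}]'
```

```text
[207, 207, 208, 211, 211, 213, 209, 162, 107, 89, 87, 95, 132, 139, 141, 141, 142, 141, 142, 142, 141, 140, 127, 121, 126, 158, 195, 203, 203, 204, 204, 204, 203, 204]
flange top edge [52.44114671 -0.25895045  7.70352094]
flange top edge [52.03100826 -0.25922942  7.70427915]
flange top edge [51.62023101 -0.25950882  7.70503854]
block edge [54.83157391 -0.2348506  54.47256494]
block edge [54.30559324 -0.23520837 54.4735373 ]
block edge [53.77880281 -0.23556668 54.47451116]
bore rim / tip [36.61135314 -0.26971771  7.73278491] [29.23123614 -0.25899047 40.51986166]
time_s: 8.52
position: [0.5355, -0.1807, 0.076]
tool_rot: [[-0.987, -0.158, -0.001], [-0.158, 0.987, 0.001], [0.001, 0.001, -1.0]]
ft_force: [0.4, -0.1, -2.6]
grip_width: 0.0247
gripper_force: 79.3
```

Run:
```python
from h import *
s=env.observe(); Rt=np.array(s['tool_rot']); t=np.array(s['position']); print(s['time_s'],t,np.degrees(np.arctan2(-Rt[1,0],-Rt[0,0])))
c=optics.calibration('wrist'); im=optics.get_image('wrist'); cv2.imwrite('pics/w5.png',im[:,:,::-1])
g=cv2.cvtColor(im,cv2.COLOR_RGB2GRAY).astype(int)
edge=lambda u,v,z:(Rt.T@(plane(c,u,v,z)-t))*1000
print('col278',list(enumerate(g[125:165,278].tolist(),125)))
print('row150',g[146,205:225].tolist(),g[146,330:350].tolist())
zt=t[2]-.0078
for v in (156.5,157.5): print('flange',edge(278.5,v,zt))
for v in (136,140,144,148,152): print('block',v,edge(278.5,v,.04))
cv2.imwrite('pics/crop5.png',cv2.resize(im[120:270,185:375,::-1],None,fx=4,fy=4,interpolation=cv2.INTER_CUBIC))
```

```text
8.5167 [ 0.53549806 -0.18070799  0.07602529] 9.1104371201791
col278 [(125, 183), (126, 194), (127, 199), (128, 204), (129, 205), (130, 204), (131, 204), (132, 205), (133, 204), (134, 203), (135, 203), (136, 201), (137, 202), (138, 202), (139, 203), (140, 204), (141, 206), (142, 207), (143, 208), (144, 202), (145, 128), (146, 90), (147, 85), (148, 86), (149, 88), (150, 100), (151, 130), (152, 138), (153, 137), (154, 124), (155, 118), (156, 122), (157, 154), (158, 191), (159, 198), (160, 199), (161, 200), (162, 199), (163, 199), (164, 198)]
row150 [209, 210, 209, 210, 209, 207, 202, 185, 149, 120, 102, 95, 95, 95, 95, 95, 96, 95, 94, 94] [90, 90, 91, 89, 90, 90, 89, 91, 99, 124, 158, 188, 203, 208, 209, 209, 209, 210, 208, 208]
flange [51.73939929 -0.20453096  7.84076122]
flange [51.32823088 -0.20487577  7.84043604]
block 136 [58.0782207  -0.17847127 36.07108964]
block 140 [56.17942979 -0.18006359 36.06958793]
block 144 [54.26904259 -0.18166563 36.06807706]
block 148 [52.34695254 -0.18327748 36.06655692]
block 152 [50.41305177 -0.18489924 36.06502745]
```

View pics/crop5.png

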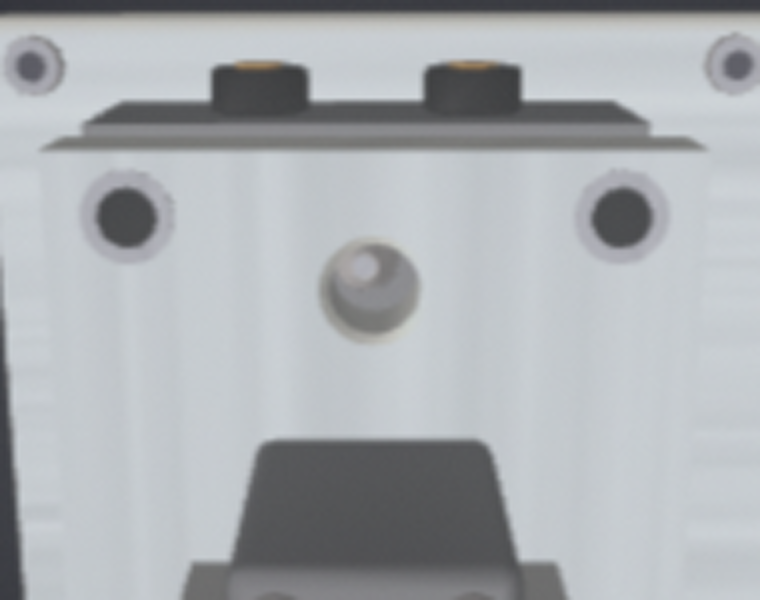

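Numerically the long direction is within 0.3 mm. In the crop the dowel tip at (362,268) sits about 0.8 mm left of the bore centre (370,288), and the block's mid column agrees with that. I'll correct by -0.8 mm in tool y and lower gently.

```bash
python3 -m jog '[{"linear":[-0.005,-0.02,0],"roll":0},{"linear":[0,0,0],"roll":0},{"linear":[0,0,0.05],"roll":0},{"linear":[0,0,0.05],"roll":0},{"linear":[0,0,0.05],"roll":0},{"linear":[0,0,0],"roll":0},{"linear":[0,0,0],"roll":0}]'
python3 -m jog '[{"linear":[0,0,0.04],"roll":0},{"linear":[0,0,0.04],"roll":0},{"linear":[0,0,0],"roll":0},{"linear":[0,0,0],"roll":0}]'
```

```text
time_s: 9.15
position: [0.5359, -0.1815, 0.0703]
tool_rot: [[-0.987, -0.158, -0.0], [-0.158, 0.987, 0.0], [0.0, 0.0, -1.0]]
ft_force: [-0.2, -0.5, -2.7]
grip_width: 0.025
gripper_force: 79.3
time_s: 9.48
position: [0.5359, -0.1815, 0.0672]
tool_rot: [[-0.987, -0.158, -0.0], [-0.158, 0.987, 0.0], [0.0, 0.0, -1.0]]
ft_force: [0.1, -0.8, -1.8]
grip_width: 0.0247
gripper_force: 79.3
```

The bores are on the dowels without resistance (underside 7.4 mm above the land). Now I press against the spring.

```bash
python3 -m jog '[{"linear":[0,0,0.04],"roll":0},{"linear":[0,0,0.04],"roll":0},{"linear":[0,0,0.04],"roll":0},{"linear":[0,0,0],"roll":0},{"linear":[0,0,0],"roll":0}]'
python3 -m jog '[{"linear":[0,0,0.03],"roll":0},{"linear":[0,0,0.02],"roll":0},{"linear":[0,0,0],"roll":0},{"linear":[0,0,0],"roll":0},{"linear":[0,0,0],"roll":0}]'
```

```text
time_s: 9.9
position: [0.5361, -0.1816, 0.0628]
tool_rot: [[-0.987, -0.158, 0.0], [-0.158, 0.987, -0.0], [-0.0, -0.0, -1.0]]
ft_force: [-1.3, 0.3, 3.0]
grip_width: 0.025
gripper_force: 79.9
time_s: 10.32
position: [0.5361, -0.1816, 0.0607]
tool_rot: [[-0.987, -0.158, 0.0], [-0.158, 0.987, -0.0], [-0.0, -0.0, -1.0]]
ft_force: [-0.3, 1.1, 5.2]
grip_width: 0.0246
gripper_force: 80.1
```

```bash
python3 -m jog '[{"linear":[0,0,0.03],"roll":0},{"linear":[0,0,0],"roll":0},{"linear":[0,0,0],"roll":0},{"linear":[0,0,0],"roll":0}]'
python3 -m jog '[{"linear":[0,0,0.03],"roll":0},{"linear":[0,0,0],"roll":0},{"linear":[0,0,0],"roll":0},{"linear":[0,0,0],"roll":0}]'
```

```text
time_s: 10.65
position: [0.5361, -0.1816, 0.0598]
tool_rot: [[-0.987, -0.158, 0.001], [-0.158, 0.987, -0.0], [-0.001, -0.0, -1.0]]
ft_force: [-1.8, 1.6, 8.1]
grip_width: 0.0245
gripper_force: 80.7
time_s: 10.98
position: [0.5361, -0.1816, 0.0598]
tool_rot: [[-0.987, -0.158, 0.001], [-0.158, 0.987, -0.001], [-0.001, -0.001, -1.0]]
ft_force: [-5.8, 0.9, 19.5]
grip_width: 0.0251
gripper_force: 82.2
```

At TCP z = 59.8 mm it stops and the force jumps to about 22 N, which is the expected home position (19.8 + 40). I hold briefly and verify with a last picture.

```bash
python3 -m jog '[{"linear":[0,0,0],"roll":0},{"linear":[0,0,0],"roll":0},{"linear":[0,0,0],"roll":0},{"linear":[0,0,0],"roll":0},{"linear":[0,0,0],"roll":0},{"linear":[0,0,0],"roll":0},{"linear":[0,0,0],"roll":0},{"linear":[0,0,0],"roll":0}]'
python3 - <<'E'
from h import *
im=optics.get_image('wrist'); cv2.imwrite('pics/w6.png',im[:,:,::-1])
E
```

```text
time_s: 11.65
position: [0.5361, -0.1816, 0.0598]
tool_rot: [[-0.987, -0.158, 0.001], [-0.158, 0.987, -0.001], [-0.001, -0.001, -1.0]]
ft_force: [-5.6, 2.0, 18.4]
grip_width: 0.0247
gripper_force: 82.2
```

View pics/w6.png

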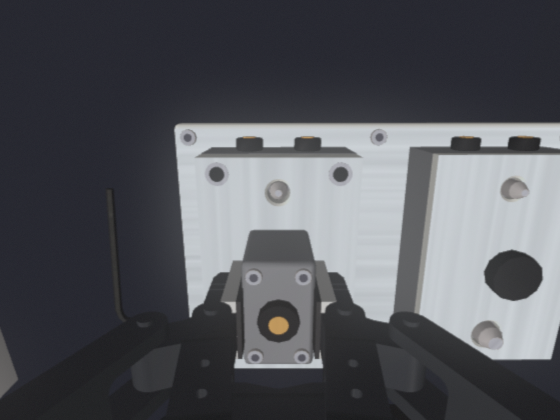

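The dowel tip pokes through the small bore at (278,192), the flange lies flush on the block, and the cover at (510,275) is undisturbed. I'm handing the job in.

```bash
python3 -c "
from rig import env
print(env.close_job())"
```

```text
the job is handed in; nothing more can be done
None
```

The upper half is on the right station's dowels the right way round, pressed fully home on the pellet at about 21 N and still gripped at 82 N; the job is handed in at about 12 s, the verdict was not shown, and I saw no bystander or the cover move.

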